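Stack the carrier discs on a tube rotator's leaning spindle

ROBOT

A 6-joint arm with a two-finger parallel gripper is mounted at the origin on a cart in front of the work surface, level with it; the furniture and walls round the work are solid. World frame = base frame: x ahead of the robot, y to its left, z up, the work surface at z = 0. Lengths are in m, angles in rad, forces in N, time in s.
With the tool pointing down it reaches from about 0.425 to 0.95 m from the base axis. Payload 3.5 kg.
Tool frame: the origin (TCP) lies midway between the tips of the shut fingers; the grasp point (between the pads) lies ctrl.grasp_offset behind it (ctrl.grasp_offset is the distance from the TCP to the grasp point, in m); x points along the fingers, y is the direction in which the jaws open and shut, and the axes are right-handed (so a half turn about x gives the same grasp; the last joint's range is limited). The gripper opens to 85 mm and grips with 20 to 120 N. Pads are 22 mm wide; open, the fingers measure 114 mm over their backs; the gripper's body (76 mm by 85 mm) begins 54 mm behind the grasp point. The pads swing forward as they close: fully open they stand 13 mm farther back than shut.
Start: joints at [-1.349, 0.286, 1.577, -0, 1.279, -0.15], TCP at [0.245, -0.629, 0.231] pointing down, gripper open.
Joint ranges: [-2.77, 2.77], [-0.9, 2.22], [0.21, 2.48], [-1.53, 4.67], [0.24, 2.81], [-2.84, 2.84]. Speed limits (rad/s): [2.79, 2.79, 3.14, 3.14, 3.14, 3.14].

INTERFACE

Orientations are given as a unit quaternion [x, y, z, w].
In Python, from plant import readout, read_camera, sign_off, ctrl gives the robot as it stands.
- The arm moves only by the tool drive_tool, never from a script. Its argument "steps" is a list of rows, each a list of 5 numbers: the shift along the tool's x, y, z in cm, then the turn about the tool's x in degrees, then the opening, from 0 (shut) to 1 (fully open). A call has 1 to 10 rows; each row shifts and turns the commanded pose from where the row before left it, along the tool's axes as they then stand; what a row does not reach is not made up. A row lasts 1/10 s, in which the tool goes at most 50 mm and 8.59 degrees, less where a joint would pass 70% of its speed; a pose out of reach is approached as far as the arm can. A call is refused whole if a number of a shift passes 5 or a number of a turn 8.59, either way. A call with a gripper value outside its range is refused whole. The fingers move at their own pace and stop on an object; "force" is the grip in N (left out, the last holds). Time passes only in rows, so rows that do not move let the fingers close. It gives the time, the measured TCP pose, the force and the opening at its end, in the units of the state.
- readout.get_state(): the state, without advancing time (a new reading comes with each control period).
- read_camera(name): name is "scene" or "top" or "wrist"; returns a dict with "frame" (480x640x3 uint8, red, green, blue), "vertical_fov" (degrees; the focal length in pixels is half the picture's height over the tangent of half this angle, whatever the lens; pixels are square), "cx", "cy" (the principal point, pixels), "eye" and "orientation" of the camera in the world. Camera axes: x right, y up, looking along -z (the intrinsics and any distortion apply to the point x, -y, -z); pixel columns grow to the right and rows downward; lengths in m; the calibration is good to about 2 mm. A picture is of the moment at which its call begins. There is no depth.
- sign_off(): hands the job in, once; it reports no verdict.
The state is a dict: "time": time; "qpos": joint angles; "dq": joint speeds; "joint_efforts": joint torques, N m; "eef_pos": TCP position; "tcp_rot": TCP orientation; "contact_force": force on the tool from outside, world axes, zero at the start; "wrist_torque": the same for the moment, N m; "opening": opening from 0.0 (shut) to 1.0 (fully open).
Only numpy, scipy, OpenCV 4.12 (cv2) and the standard library are available. Lean on these libraries where they do the work, as an engineer would, in place of code of your own. Each camera call takes 0.05 s, during which the arm holds its last target. There are 200 camera calls.

TASK

Fit the three carrier discs onto the leaning spindle of the tube rotator in order of size: the widest first, then the middle one, then the narrowest, each hub outwards (away from the drive head) and slid fully home, the widest on the spindle's shoulder and each other one flat on the hub below it. Let go of them all, and do not shift the beaker, the timer or the petri dish.

Things in the scene. Friction and masses are not known exactly. Their poses are not given: they have to be found in the camera images.
- rotator: the tube rotator, fixed: grey foot plate 160 x 124 mm, pedestal, and a white box-shaped drive head 92 x 92 x 58 mm that leans 30 degrees towards its front. Origin: on the worktop, vertically below the spindle's shoulder; x points to its back, z up, y completes them. Its front (-x) roughly faces the robot.
- spindle: the rotator's steel spindle, fixed, does not turn: 16 mm diameter, 112 mm long from shoulder to tip, leaning 30 degrees from vertical towards the rotator's front. Origin: on the axis at the top of the shoulder (a 36 mm collar, 2 mm above the head's sloping face), 115 mm above the worktop; z along the spindle to its free tip, y level.
- spindle_tip (a point): the free tip of the spindle; its last 12 mm taper to about 4 mm. The discs have 3 mm of play all round on the spindle and slide down it by their own weight once threaded and let go; the first two need not be carried all the way down (the tip would run up between the fingers into the gripper).
- wide_disc: the widest of three aluminium discs, about 240 g: plate 120 mm across, 8 mm thick, small dark round marks near its rim; on it a plain hub 40 mm across (same on all three), 26 mm high above the plate; 34 mm in all. A 22 mm hole runs right through on the axis. Lies flat, hub up. Origin: centre of the plate's underside; z from plate to hub. Grip across the hub.
- middle_disc: the middle-sized of three aluminium discs, about 180 g: plate 92 mm across, 8 mm thick, small dark round marks near its rim; on it a plain hub 40 mm across (same on all three), 26 mm high above the plate; 34 mm in all. A 22 mm hole runs right through on the axis. Lies flat, hub up. Origin: centre of the plate's underside; z from plate to hub. Grip across the hub.
- narrow_disc: the narrowest of three aluminium discs, about 120 g: plate 66 mm across, 8 mm thick, small dark round marks near its rim; on it a plain hub 40 mm across (same on all three), 26 mm high above the plate; 34 mm in all. A 22 mm hole runs right through on the axis. Lies flat, hub up. Origin: centre of the plate's underside; z from plate to hub. Grip across the hub.
- beaker: a small glass beaker, 54 mm across and 70 mm high, standing on the worktop; a bystander. Origin: centre of its underside.
- timer: a bench timer, 62 x 66 x 20 mm, lying on the worktop; a bystander. Origin: centre of its underside.
- dish: a closed petri dish, 91 mm across and 15 mm high, lying on the worktop; a bystander. Origin: centre of its underside.
Things that resemble listed ones, but are neither listed nor needed, are in the scene too. What is shaped like the middle_disc but yellow is not meant.

How it is judged:
On the way, in this order (a step that is already met when the one before it is completed fails the run):
1. the widest disc is home on the spindle (x of wide_disc in the frame of spindle between -0.006 and 0.006 m and y of wide_disc in the frame of spindle between -0.006 and 0.006 m and z of wide_disc in the frame of spindle between -0.005 and 0.005 m and angle between the z axis of wide_disc and the z axis of spindle, either way round below 0.12 rad and linear speed of wide_disc below 0.03 m/s), for 0.2 s.
2. the middle disc is home on the spindle (x of middle_disc in the frame of spindle between -0.006 and 0.006 m and y of middle_disc in the frame of spindle between -0.006 and 0.006 m and z of middle_disc in the frame of spindle between 0.029 and 0.039 m and angle between the z axis of middle_disc and the z axis of spindle, either way round below 0.12 rad and linear speed of middle_disc below 0.03 m/s), for 0.2 s.
3. the narrowest disc is home on the spindle (x of narrow_disc in the frame of spindle between -0.006 and 0.006 m and y of narrow_disc in the frame of spindle between -0.006 and 0.006 m and z of narrow_disc in the frame of spindle between 0.063 and 0.073 m and angle between the z axis of narrow_disc and the z axis of spindle, either way round below 0.12 rad and linear speed of narrow_disc below 0.03 m/s), for 0.2 s.
At the end, for the whole second after the job is handed in: All three discs are on the spindle, hubs outwards and at rest: the widest on the shoulder, the middle one on its hub, the narrowest on top (undersides 0, 34 and 68 mm from the shoulder along the spindle, each within 5 mm, within 6 mm of the axis sideways, square to the spindle within 0.12 rad) (all of step 1 and all of step 2 and all of step 3); the robot touches nothing.
It fails at once if the beaker is moved by more than 25 mm (distance of beaker from where it was at the start of the episode above 0.025 m).
It fails at once if the timer is moved by more than 25 mm (distance of timer from where it was at the start of the episode above 0.025 m).
It fails at once if the dish is moved by more than 25 mm (distance of dish from where it was at the start of the episode above 0.025 m).
It also fails if it takes over 72 s, if anything falls off the work surface, if the arm or the gripper's body presses on something with over 40 N, if the wrist force passes 120 N, or if a joint passes its speed limit or range.

## Working session

There is one attempt and no reset: what is moved stays moved. The work goes in short steps, Python scripts to look and compute and a tool call to move; the robot and the scene stay as the last step left them, time stands still between calls to the robot, and variables do not carry over. Pictures are saved under pics/ and viewed, about 8 in all and at most 12, crops included, and the job is handed in when it is done.

Besides the shell and the picture viewer there is one more tool, called after "Request:" as name([rows], argument=value, ...), one row to a line, values as JSON. drive_tool: Moves the arm, as the interface text tells. Its arguments: {"type":"object","properties":{"steps":{"type":"array","items":{"type":"array","items":{"type":"number"}}},"force":{"type":"number"}},"required":["steps"]}

```bash
ls; mkdir -p pics; python3 - <<'E'
from plant import readout, read_camera, ctrl
import cv2, numpy as np
print(readout.get_state()); print(ctrl.grasp_offset)
ims=[]
for n in ["scene","top"]:
    c=read_camera(n); print(n,{k:v for k,v in c.items() if k!='frame'})
    cv2.imwrite(f'pics/{n}0.png',c['frame'][:,:,::-1])
E
```

```text
pics
{'time': 0.0, 'qpos': array([-1.34901027e+00,  2.87179410e-01,  1.57817326e+00,  1.64079828e-05,
        1.27860281e+00, -1.49973438e-01]), 'dq': array([-0.00032922,  0.00011584, -0.00037846, -0.00133207,  0.00130981,
       -0.00154998]), 'joint_efforts': array([-4.18872705e-04, -4.05984342e+01, -2.92622459e+01, -1.44367082e-04,
        5.93338205e-03,  9.84098136e-07]), 'eef_pos': array([ 0.24509945, -0.62822504,  0.22994004]), 'tcp_rot': array([-0.69490158, -0.13151456,  0.69495046, -0.12984446]), 'contact_force': array([ 0.35540272, -0.50999289,  0.95544605]), 'wrist_torque': array([ 0.03182331, -0.03636747, -0.00877329]), 'opening': 1.0032043348863646}
0.0187
scene {'vertical_fov': 43.01930188351672, 'cx': 317.24569588325375, 'cy': 232.82859834670174, 'eye': array([-0.77473798,  1.06476285,  1.03283222]), 'orientation': array([-0.21509935,  0.48657392,  0.77759609, -0.33514536])}
top {'vertical_fov': 57.049424284343274, 'cx': 323.18994864409007, 'cy': 239.01911880293855, 'eye': array([ 0.43941849, -0.14673661,  1.31871125]), 'orientation': array([ 0.02575369, -0.03850394, -0.70359155,  0.70909317])}
```

View pics/top0.png

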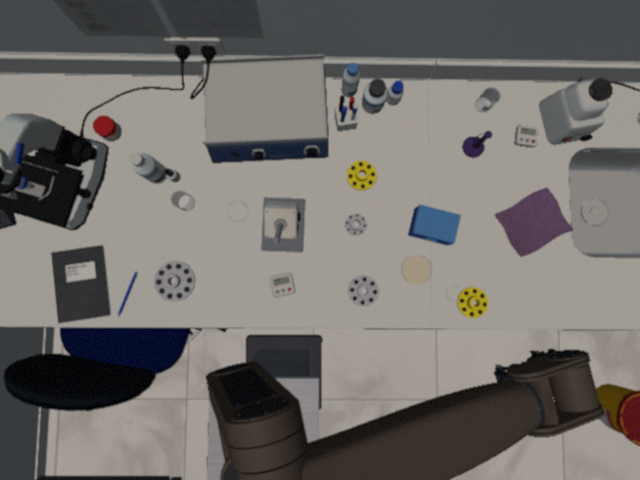

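View pics/scene0.png

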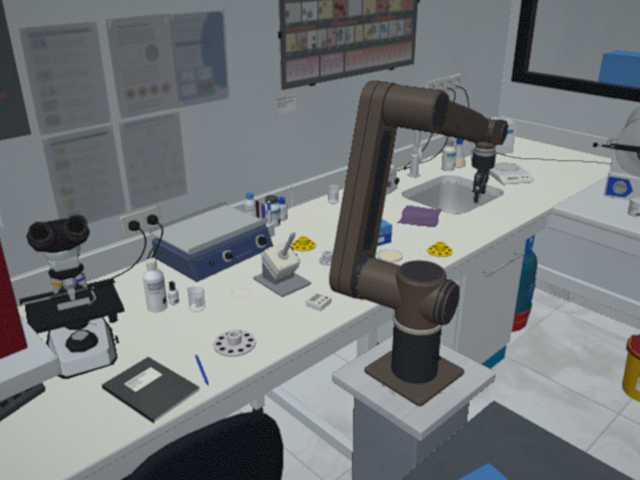

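```bash
cat > h.py <<'E'
import numpy as np, cv2
from scipy.spatial.transform import Rotation as R
def cam(c):
    return dict(f=240/np.tan(np.radians(c['vertical_fov']/2)),cx=c['cx'],cy=c['cy'],e=np.array(c['eye']),R=R.from_quat(c['orientation']).as_matrix())
def ray(k,u,v): return k['R']@np.array([(u-k['cx'])/k['f'],-(v-k['cy'])/k['f'],-1])
def plane(k,u,v,z):
    d=ray(k,u,v); return k['e']+d*(z-k['e'][2])/d[2]
def proj(k,p):
    q=k['R'].T@(np.array(p)-k['e']); return np.array([k['cx']+k['f']*q[0]/-q[2],k['cy']-k['f']*q[1]/-q[2]])
def tri(a,pa,b,pb):
    d1,d2=ray(a,*pa),ray(b,*pb); s=np.linalg.lstsq(np.c_[d1,-d2],b['e']-a['e'],rcond=None)[0]
    p,q=a['e']+d1*s[0],b['e']+d2*s[1]; return (p+q)/2,np.linalg.norm(p-q)
E
python3 - <<'E'
from h import *
from plant import read_camera
c=read_camera('top'); k=cam(c); s=read_camera('scene'); ks=cam(s)
im=c['frame'][:,:,::-1].copy(); im2=s['frame'][:,:,::-1].copy()
print('keys',c.keys())
for n,(u,v) in dict(wide=(175,281),mid=(363,291),nar=(356,224),beaker=(185,202),timer=(283,285),dishA=(237,211),dishB=(416,269),foot=(284,224)).items():
    p=plane(k,u,v,0.0); print(n,p.round(3),np.hypot(*p[:2]).round(3),proj(ks,p).round(0))
def crop(i,u,v,w,h,W,H): return cv2.resize(i[v-h//2:v+h//2,u-w//2:u+w//2],(W,H),interpolation=cv2.INTER_CUBIC)
A=crop(im,284,226,66,66,400,400)   # 6.06x, origin 251,193
B=crop(im2,282,262,80,80,400,400) # 5x origin 242,222
C=np.hstack([crop(im,u,v,50,37,266,200) for u,v in((175,281),(363,291),(356,224))])
C=cv2.copyMakeBorder(C,0,0,0,2,cv2.BORDER_CONSTANT)
cv2.imwrite('pics/c1.png',np.vstack([np.hstack([A,B]),C]))
E
```

```text
keys dict_keys(['frame', 'vertical_fov', 'cx', 'cy', 'eye', 'orientation'])
wide [0.431 0.267 0.   ] 0.507 [236. 343.]
mid [ 0.406 -0.29   0.   ] 0.498 [374. 278.]
nar [ 0.606 -0.269  0.   ] 0.663 [328. 260.]
beaker [0.668 0.246 0.   ] 0.712 [196. 308.]
timer [ 0.422 -0.052  0.   ] 0.425 [320. 303.]
dishA [0.642 0.09  0.   ] 0.648 [242. 293.]
dishB [ 0.472 -0.449  0.   ] 0.651 [390. 256.]
foot [ 0.604 -0.052  0.   ] 0.606 [282. 282.]
```

View pics/c1.png

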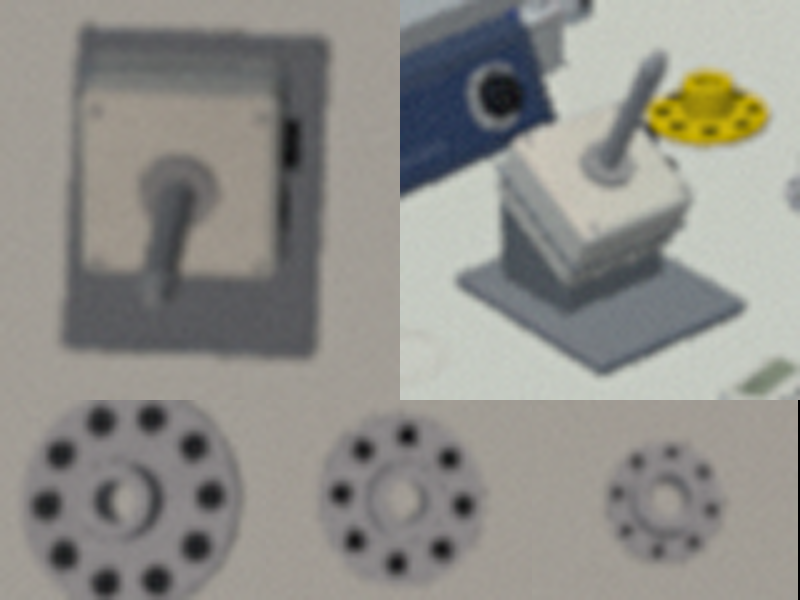

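```bash
cat > m.py <<'E'
from h import *
def marks(c,u,v,r,z,thr=75):
    """centre of the disc from its dark rim marks: circle fit of the marks on the plane z"""
    k=cam(c); g=cv2.GaussianBlur(cv2.resize(cv2.cvtColor(c['frame'],cv2.COLOR_RGB2GRAY),None,fx=4,fy=4,interpolation=cv2.INTER_CUBIC),(5,5),0)
    x0,y0=int(4*(u-r)),int(4*(v-r)); g=g[max(y0,0):int(4*(v+r)),max(x0,0):int(4*(u+r))]
    n,_,st,ce=cv2.connectedComponentsWithStats((g<thr).astype(np.uint8))
    P=[];A=[]
    for i in range(1,n):
        if st[i,4]<12: continue
        a=(ce[i]+[max(x0,0),max(y0,0)]+.5)/4-.5; P.append(plane(k,a[0],a[1],z)[:2]); A.append(int(st[i,4]))
    P=np.array(P); s=np.linalg.lstsq(np.c_[2*P,np.ones(len(P))],(P**2).sum(1),rcond=None)[0]
    d=np.hypot(*(P-s[:2]).T)
    return s[:2],d,A
E
python3 - <<'E'
from m import *
from plant import read_camera,readout
c=read_camera('top');k=cam(c); ks=cam(read_camera('scene'))
for n,u,v,r,t in (('w',175,281,19,75),('m',363,291,14,75),('n',356,224,10.5,90)):
    s,d,A=marks(c,u,v,r,.008,t); print(n,s.round(4),(d*1e3).round(1),A)
T=(277.1,243.0);B=(280.4,224.5);Ts=(293.2,233.4);Bs=(283.4,255.2)
print('tip',plane(k,*T,.212),tri(k,T,ks,Ts)); print('sh',plane(k,*B,.115),tri(k,B,ks,Bs))
q=[plane(k,251+x/6.06,193+y/6.06,.005)[:2] for x,y in((80,25),(328,38),(318,356),(64,348))]
for a,b in((0,3),(1,2),(0,1),(3,2)): e=q[a]-q[b]; print('edge',e.round(3),np.degrees(np.arctan2(e[1],e[0])).round(1))
st=readout.get_state(); print(st['eef_pos'],R.from_quat(st['tcp_rot']).as_matrix().round(3))
E
```

```text
w [0.4323 0.2682] [45.  45.  45.3 45.1 14.7 45.  13.7 44.9 44.8 44.9 45.2 44.8] [245, 247, 246, 248, 89, 253, 138, 263, 278, 256, 269, 252]
m [ 0.4074 -0.2891] [34.1 34.  34.  34.1 34.  34.1 34.1 33.9] [130, 134, 129, 133, 137, 133, 141, 133]
n [ 0.6054 -0.2664] [26.8 27.2 26.9 26.4 26.7 27.  27.1] [30, 18, 21, 26, 17, 28, 26]
tip [ 0.52935977 -0.05072256  0.212     ] (array([ 0.53190022, -0.04804548,  0.20531075]), np.float64(0.00575042034010733))
sh [ 0.58819131 -0.05050177  0.115     ] (array([ 0.58963181, -0.04943444,  0.10611838]), np.float64(0.0009802128683033726))
edge [ 0.161 -0.005] -1.7
edge [ 0.158 -0.003] -1.2
edge [0.005 0.123] 87.6
edge [0.003 0.125] 88.7
[ 0.24521942 -0.62863887  0.23086905] [[-0.     0.363 -0.932]
 [ 0.001 -0.932 -0.363]
 [-1.    -0.001 -0.   ]]
```

Request:
drive_tool([
  [-2.3,0,0,7.6,1],
  [-2.3,0,0,7.6,1],
  [-2.4,0,0,7.6,1],
  [0,-4.3,-2.6,0,1],
  [0,-4.3,-2.6,0,1],
  [0,-4.3,-2.6,0,1],
  [0,-4.3,-2.6,0,1],
  [0,-4.3,-2.6,0,1],
])

```text
time: 1.1
eef_pos: [0.3808, -0.4166, 0.3014]
tcp_rot: [0.707, -0.01, -0.707, -0.009]
contact_force: [1.4, -0.6, -0.5]
opening: 1.007
```

Request:
drive_tool([
  [0,-4.3,-2.6,0,1],
  [0,-4.3,-2.6,0,1],
  [0,-4.3,-2.6,0,1],
  [0,-4.3,-2.6,0,1],
  [0,-4.3,-2.6,0,1],
  [0,-4.8,0,0,1],
  [0,-4.8,0,0,1],
  [0,-4.8,0,0,1],
  [0,-4.8,0,0,1],
  [0,-4.8,0,0,1],
])

```text
time: 2.1
eef_pos: [0.521, 0.034, 0.3016]
tcp_rot: [0.707, -0.009, -0.707, -0.009]
contact_force: [0.5, 0.5, 0.6]
opening: 0.998
```

```bash
cat >> m.py <<'E'
def delta(target):
    """cm shift in the tool's axes to bring the TCP to target"""
    from plant import readout
    s=readout.get_state(); M=R.from_quat(s['tcp_rot']).as_matrix()
    print('t',round(s['time'],2),'tcp',s['eef_pos'].round(4),'yhead',np.degrees(np.arctan2(M[1,1],M[0,1])).round(2),'x',M[:,0].round(3),'q',np.round(s['qpos'],2),'F',s['contact_force'].round(1),'op',round(s['opening'],3))
    print('go',((np.array(target)-s['eef_pos'])@M*100).round(2))
E
python3 -c "
from m import *
delta((.4323,.2682,.2))"
```

```text
t 2.1 tcp [0.521  0.034  0.3016] yhead -91.51 x [ 0.001 -0.    -1.   ] q [-0.13 -0.1   1.87  0.    1.38  1.47] F [0.5 0.5 0.6] op 0.998
go [ 10.15 -23.18   9.49]
```

Request:
drive_tool([
  [1.5,-3.9,1.6,0,1],
  [1.5,-3.9,1.6,0,1],
  [1.5,-3.9,1.6,0,1],
  [1.5,-3.9,1.6,0,1],
  [1.5,-3.8,1.6,0,1],
  [1.5,-3.8,1.5,0,1],
  [1,0,0,0,1],
  [0,0,0,0,1],
])

```text
time: 2.9
eef_pos: [0.4309, 0.2667, 0.1995]
tcp_rot: [-0.706, 0.009, 0.708, 0.008]
contact_force: [-0.2, 0.5, 0.1]
opening: 1.0
```

```bash
python3 - <<'E'
from m import *
from plant import read_camera
delta((.4323,.2682,.03))
c=read_camera('wrist');k=cam(c); cv2.imwrite('pics/w1.png',c['frame'][:,:,::-1])
print(k['e'],proj(k,(.4323,.2682,.008)),proj(k,(.4323,.2682,.034)),proj(k,(.4323+.045,.2682,.008)))
E
```

```text
t 2.9 tcp [0.4309 0.2667 0.1995] yhead -91.36 x [-0.003 -0.002 -1.   ] q [ 0.35 -0.06  2.01 -0.    1.19  1.95] F [-0.2  0.5  0.1] op 1.0
go [16.95 -0.18 -0.19]
[0.50607739 0.26618735 0.34111937] [318.08997651 204.52826362] [318.06882977 211.17017344] [316.85603581 154.4998442 ]
```

View pics/w1.png

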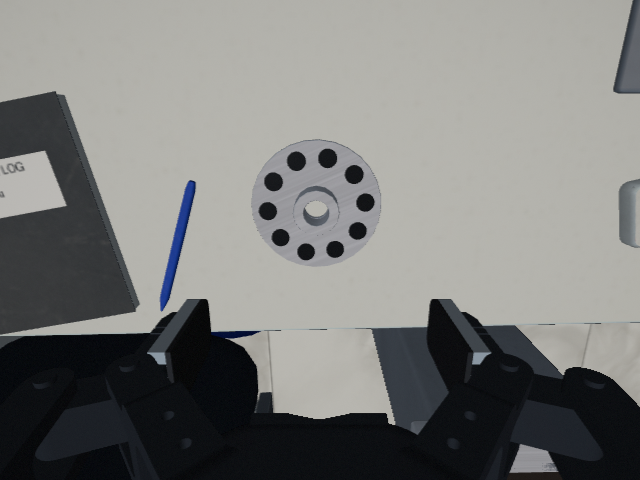

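```bash
python3 - <<'E'
from m import *
from plant import read_camera
c=read_camera('wrist')
s,d,A=marks(c,316,203,62,.008,60); print(s,(d*1e3).round(1),A)
delta((*s,.022))
E
```

```text
[0.43060148 0.27013336] [44.9 44.9 44.9 44.9 44.9 44.9 44.9 44.9 44.9 44.9] [4264, 4205, 4130, 4019, 3859, 3736, 3600, 3528, 3423, 3410]
t 3.0 tcp [0.4329 0.2659 0.2016] yhead -91.53 x [ 0. -0. -1.] q [ 0.35 -0.06  2.01 -0.    1.19  1.95] F [0.1 0.8 0.2] op 1.0
go [17.96 -0.42  0.24]
```

Request:
drive_tool([
  [4,-0.4,0.1,0,1],
  [4,0,0,0,1],
  [4,0,0,0,1],
  [3.5,0,0,0,1],
  [2.0,0,0,0,1],
  [1.0,0,0,0,1],
  [0,0,0,0,1],
], force=60)

```text
time: 3.7
eef_pos: [0.4319, 0.2695, 0.0159]
tcp_rot: [-0.707, 0.01, 0.707, 0.01]
contact_force: [-1.0, 0.3, -0.4]
opening: 0.997
```

```bash
python3 - <<'E'
from m import *
from plant import read_camera
delta((.431,.2699,.015))
c=read_camera('wrist'); cv2.imwrite('pics/w2.png',c['frame'][:,:,::-1])
E
```

```text
t 3.7 tcp [0.4319 0.2695 0.0159] yhead -91.6 x [-0.001 -0.001 -1.   ] q [ 0.36  0.22  2.11 -0.    0.82  1.96] F [-1.   0.3 -0.4] op 0.997
go [ 0.09 -0.04  0.09]
```

View pics/w2.png

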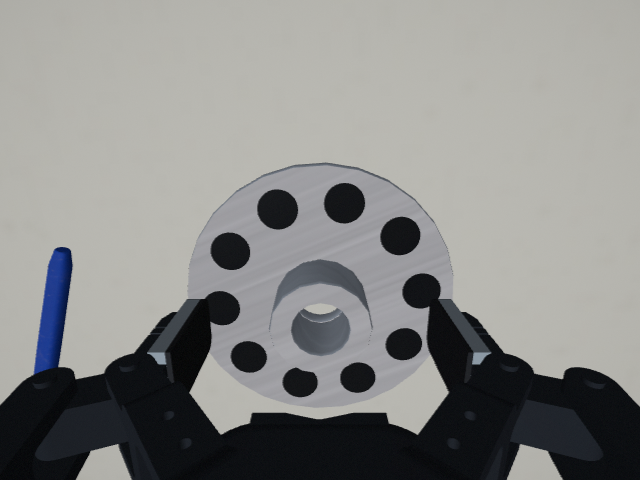

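Request:
drive_tool([
  [0,0,0,0,0.3],
  [0,0,0,0,0.2],
  [0,0,0,0,0.2],
  [0,0,0,0,0.2],
  [-1,0,0,0,0.2],
  [-3,0,0,0,0.2],
  [-4,0,0,0,0.2],
  [-4,0,0,0,0.2],
  [-4,0,0,0,0.2],
  [-4,0,0,0,0.2],
], force=60)

```text
time: 4.75
eef_pos: [0.4306, 0.2703, 0.2179]
tcp_rot: [-0.707, 0.009, 0.707, 0.009]
contact_force: [1.3, 0.5, -1.5]
opening: 0.436
```

Request:
drive_tool([
  [-4,1,0,0,0.2],
  [-4,2,0,0,0.2],
  [0,4,-0.1,0,0.2],
  [0,4,-0.1,0,0.2],
  [0,4,-0.1,0,0.2],
  [0,4,-0.1,0,0.2],
  [0,4,-0.1,0,0.2],
  [0,4,-0.1,0,0.2],
  [0,4,-0.1,0,0.2],
  [0,1,0,0,0.2],
])

```text
time: 5.75
eef_pos: [0.4294, -0.0523, 0.2962]
tcp_rot: [-0.707, 0.011, 0.707, 0.01]
contact_force: [-1.3, 0.2, -2.3]
opening: 0.437
```

```bash
python3 - <<'E'
from m import *
from plant import read_camera
delta((.537,-.05,.3))
c=read_camera('wrist'); cv2.imwrite('pics/w3.png',c['frame'][:,:,::-1])
k=cam(c); print(proj(k,(.53,-.05,.212)),proj(k,(.588,-.0505,.115)))
E
```

```text
t 5.75 tcp [ 0.4294 -0.0523  0.2962] yhead -91.73 x [-0.001 -0.001 -1.   ] q [-0.36 -0.32  2.06 -0.    1.4   1.25] F [-1.3  0.2 -2.3] op 0.437
go [ -0.39  -0.56 -10.75]
[311.23378584  73.50317734] [311.59079071   7.18741929]
```

View pics/w3.png

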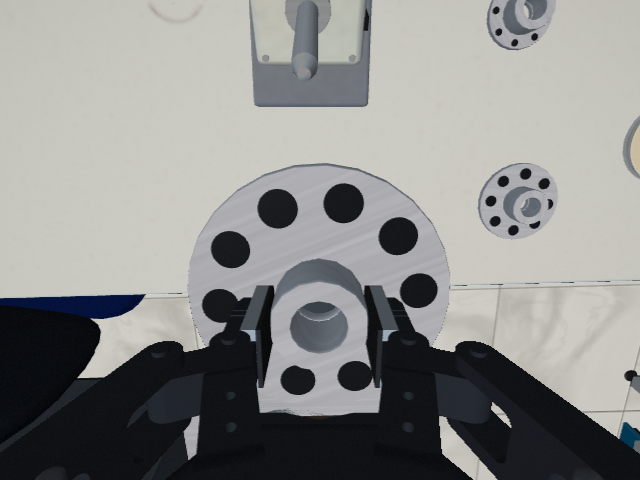

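```bash
python3 - <<'E'
from m import *
from plant import read_camera
c=read_camera('wrist'); k=cam(c)
t=plane(k,304,72.5,.212); b=plane(k,308.5,13,.115); print(k['e'],t,b,(b-t))
delta((t[0]+.007,t[1],.3))
# hole centre of held disc, top face z about tcp+.0185
print(plane(k,319.5,326,.296+.0185))
E
```

```text
[ 0.50431416 -0.05317217  0.43792524] [ 0.53075658 -0.04569554  0.212     ] [ 0.58422177 -0.04770555  0.115     ] [ 0.05346519 -0.00201001 -0.097     ]
t 5.85 tcp [ 0.4297 -0.0504  0.2961] yhead -91.67 x [-0.001  0.001 -1.   ] q [-0.35 -0.32  2.06  0.    1.41  1.25] F [ 0.4  0.2 -2.1] op 0.437
go [ -0.4   -0.79 -10.79]
[ 0.43070658 -0.05125367  0.3145    ]
```

Request:
drive_tool([
  [0,-0.1,-2.7,0,0.2],
  [0,-0.2,-2.7,0,0.2],
  [0,-0.3,-2.7,0,0.2],
  [0,-0.2,-2.7,0,0.2],
  [1.5,0,0,0,0.2],
  [2,0,0,0,0.2],
  [1.5,0,0,0,0.2],
  [0.5,0,0,0,0.2],
  [0,0,0,0,0.2],
])

```text
time: 6.75
eef_pos: [0.5373, -0.0437, 0.2401]
tcp_rot: [-0.706, 0.009, 0.708, 0.009]
contact_force: [-0.1, -0.1, -1.4]
opening: 0.436
```

```bash
python3 - <<'E'
from m import *
from plant import read_camera
delta((.5378,-.0465,.213))
w=read_camera('wrist'); s=read_camera('scene'); t=read_camera('top')
def crop(c,u,v,w,h,W,H): return cv2.resize(c['frame'][v-h//2:v+h//2,u-w//2:u+w//2,::-1],(W,H),interpolation=cv2.INTER_CUBIC)
ks=cam(s); print(proj(ks,(.53,-.048,.212)))
cv2.imwrite('pics/i1.png',np.hstack([crop(w,320,320,300,300,400,400),crop(s,290,245,80,80,400,400)]))
E
```

```text
t 6.75 tcp [ 0.5373 -0.0437  0.2401] yhead -91.47 x [-0.002  0.001 -1.   ] q [-0.27 -0.02  1.9   0.    1.26  1.33] F [-0.1 -0.1 -1.4] op 0.436
go [ 2.71  0.28 -0.06]
[294.451772   231.75876031]
```

View pics/i1.png

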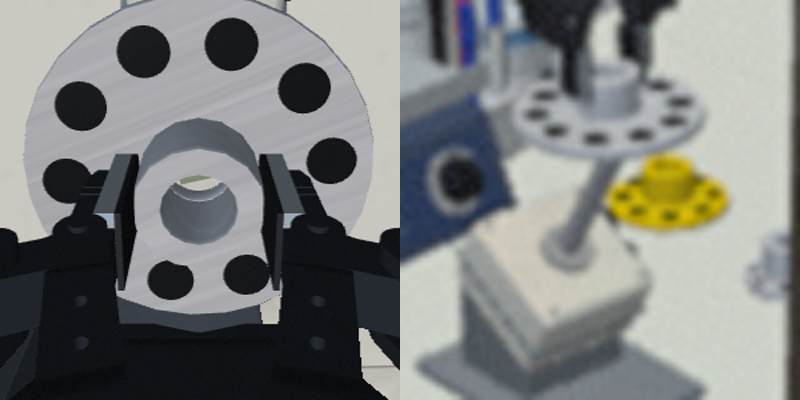

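Request:
drive_tool([
  [0.6,0,0,0,0.2],
  [0.5,0,0,0,0.2],
  [0.4,0,0,0,0.2],
  [0.3,0,0,0,0.2],
  [0.2,0,0,0,0.2],
  [0,0,0,0,0.2],
])

```text
time: 7.5
eef_pos: [0.5381, -0.0444, 0.2209]
tcp_rot: [-0.707, 0.009, 0.707, 0.009]
contact_force: [-0.6, 0.4, -1.6]
opening: 0.437
```

```bash
python3 - <<'E'
from m import *
from plant import read_camera
delta((.5378,-.0465,.213))
w=read_camera('wrist'); s=read_camera('scene')
def crop(c,u,v,w,h,W,H): return cv2.resize(c['frame'][v-h//2:v+h//2,u-w//2:u+w//2,::-1],(W,H),interpolation=cv2.INTER_CUBIC)
cv2.imwrite('pics/i2.png',np.hstack([crop(w,320,325,120,120,400,400),crop(s,290,245,80,80,400,400)]))
E
```

```text
t 7.5 tcp [ 0.5381 -0.0444  0.2209] yhead -91.5 x [-0.001  0.    -1.   ] q [-0.27 -0.    1.92  0.    1.23  1.33] F [-0.6  0.4 -1.6] op 0.437
go [0.79 0.21 0.03]
```

View pics/i2.png

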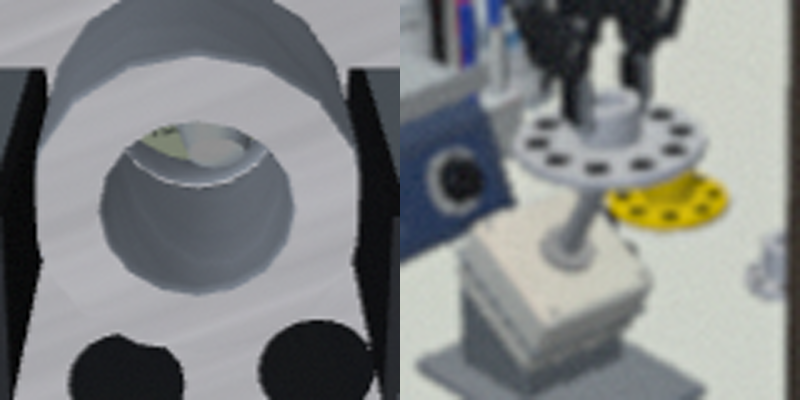

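```bash
python3 - <<'E'
from m import *
from plant import read_camera
k=cam(read_camera('wrist'))
print('tip',plane(k,260+218/3.333,265+152/3.333,.212))
print('top hole',plane(k,260+197/3.333,265+207/3.333,.2205+.0185),'front bottom edge',plane(k,260+198/3.333,265+187/3.333,.205))
delta((.538,-.047,.21))
E
```

```text
tip [ 0.53084951 -0.04615449  0.212     ]
top hole [ 0.5386226  -0.04348542  0.239     ] front bottom edge [ 0.52150244 -0.04319567  0.205     ]
t 7.65 tcp [ 0.5385 -0.0445  0.2215] yhead -91.5 x [ 0. -0. -1.] q [-0.27 -0.    1.92 -0.    1.23  1.33] F [-0.3 -0.2 -1. ] op 0.438
go [1.15 0.25 0.04]
```

Request:
drive_tool([
  [0,0.27,0,0,0.2],
  [0.3,0,0,0,0.2],
  [0.3,0,0,0,0.2],
  [0.2,0,0,0,0.2],
  [0,0,0,0,0.2],
])

```text
time: 8.15
eef_pos: [0.5386, -0.0472, 0.2132]
tcp_rot: [0.707, -0.009, -0.707, -0.009]
contact_force: [2.0, -0.2, -2.4]
opening: 0.44
```

Request:
drive_tool([
  [0,0,0,0,1],
  [0,0,0,0,1],
  [0,0,0,0,1],
  [0,0,0,0,1],
  [0,0,0,0,1],
  [0,0,0,0,1],
])

```text
time: 8.75
eef_pos: [0.5382, -0.0471, 0.2134]
tcp_rot: [0.707, -0.009, -0.707, -0.009]
contact_force: [-0.4, 0.5, 1.0]
opening: 1.001
```

```bash
python3 - <<'E'
from m import *
from plant import read_camera
delta((.5378,-.0465,.213))
w=read_camera('wrist'); s=read_camera('scene')
def crop(c,u,v,w,h,W,H): return cv2.resize(c['frame'][v-h//2:v+h//2,u-w//2:u+w//2,::-1],(W,H),interpolation=cv2.INTER_CUBIC)
cv2.imwrite('pics/i3.png',np.hstack([crop(w,320,240,480,480,400,400),crop(s,290,255,80,80,400,400)]))
E
```

```text
t 8.75 tcp [ 0.5382 -0.0471  0.2134] yhead -91.49 x [ 0. -0. -1.] q [-0.28  0.    1.93 -0.    1.21  1.32] F [-0.4  0.5  1. ] op 1.001
go [ 0.04 -0.06  0.05]
```

View pics/i3.png

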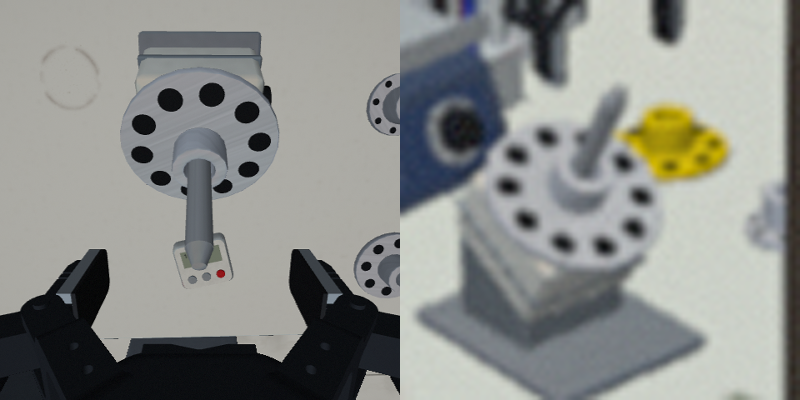

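Request:
drive_tool([
  [-4,0,0,0,1],
  [-3.5,0.5,0,0,1],
  [0,4,2.1,0,1],
  [0,4,2.1,0,1],
  [0,4,2.1,0,1],
  [0,4,2.1,0,1],
  [1,4,2.1,0,1],
  [3,3.9,2.0,0,1],
  [3.5,0,0,0,1],
  [0,0,0,0,1],
])

```text
time: 9.85
eef_pos: [0.4051, -0.2842, 0.2098]
tcp_rot: [-0.704, 0.007, 0.71, 0.013]
contact_force: [-0.4, 0.3, -0.0]
opening: 0.999
```

```bash
python3 - <<'E'
from m import *
from plant import read_camera
c=read_camera('wrist'); u,v=proj(cam(c),(.4065,-.288,.008)); print(u,v)
s,d,A=marks(c,u,v,52,.008,60); print(s,(d*1e3).round(1),A)
delta((*s,.016))
E
```

```text
325.79603121022785 201.0790706296241
[ 0.40560658 -0.28735468] [34.  34.  34.  33.9 33.9 34.  34.  34. ] [2282, 2227, 2237, 2093, 2091, 2002, 1982, 1953]
t 9.9 tcp [ 0.4067 -0.2846  0.2127] yhead -91.57 x [-0.004  0.005 -1.   ] q [-0.82 -0.09  2.02  0.    1.22  0.78] F [1.  1.1 0.4] op 0.996
go [19.67  0.36  0.02]
```

Request:
drive_tool([
  [4,0.25,0,0,1],
  [4,0,0,0,1],
  [4,0,0,0,1],
  [4,0,0,0,1],
  [2.3,0,0,0,1],
  [1.2,0,0,0,1],
  [0,0,0,0,1],
  [0,0,0,0,1],
])

```text
time: 10.7
eef_pos: [0.4097, -0.289, 0.0221]
tcp_rot: [0.708, -0.01, -0.706, -0.008]
contact_force: [0.0, -0.0, 0.8]
opening: 0.993
```

```bash
python3 -c "
from m import *
delta((.4058,-.2873,.0155))"
```

```text
t 10.7 tcp [ 0.4097 -0.289   0.0221] yhead -91.44 x [ 0.002 -0.003 -1.   ] q [-0.82  0.19  2.13  0.    0.82  0.78] F [ 0.  -0.   0.8] op 0.993
go [ 0.66 -0.17  0.4 ]
```

Request:
drive_tool([
  [0.3,-0.1,0.2,0,1],
  [0.3,0,0.15,0,1],
  [0,0,0,0,1],
  [0,0,0,0,1],
])

```text
time: 11.1
eef_pos: [0.4046, -0.2871, 0.0144]
tcp_rot: [0.707, -0.009, -0.707, -0.009]
contact_force: [-0.4, 0.4, -0.6]
opening: 0.997
```

```bash
python3 - <<'E'
from m import *
from plant import read_camera
c=read_camera('wrist'); u,v=proj(cam(c),(.4056,-.2873,.008)); print(u,v)
delta((.4058,-.2873,.0155))
cv2.imwrite('pics/m1.png',cv2.resize(c['frame'][150:,:,::-1],(480,248)))
E
```

```text
321.7913814195021 296.6145746667202
t 11.15 tcp [ 0.4047 -0.2871  0.0143] yhead -91.51 x [ 0. -0. -1.] q [-0.82  0.2   2.14  0.    0.81  0.78] F [-0.4 -0.8 -0.4] op 1.002
go [-0.12  0.02 -0.11]
```

View pics/m1.png

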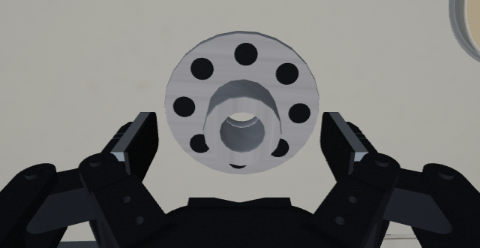

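Request:
drive_tool([
  [0,0,0,0,0.2],
  [0,0,0,0,0.2],
  [0,0,0,0,0.2],
  [0,0,0,0,0.2],
  [-1,0,0,0,0.2],
  [-4,0,0,0,0.2],
  [-4,0,0,0,0.2],
  [-4,0,0,0,0.2],
  [-4,0,0,0,0.2],
  [-4,0,0,0,0.2],
])

```text
time: 12.15
eef_pos: [0.4039, -0.2861, 0.2254]
tcp_rot: [-0.707, 0.009, 0.707, 0.01]
contact_force: [0.7, -0.6, -1.8]
opening: 0.437
```

Request:
drive_tool([
  [-4,0,0,0,0.2],
  [-2,-2,-1,0,0.2],
  [0,-4,-2,0,0.2],
  [0,-4,-2,0,0.2],
  [0,-4,-2,0,0.2],
  [0,-4,-2,0,0.2],
  [0,-4,-2,0,0.2],
  [0,-2,-1,0,0.2],
  [0,0,0,0,0.2],
  [0,0,0,0,0.2],
])

```text
time: 13.15
eef_pos: [0.5302, -0.0497, 0.2835]
tcp_rot: [-0.706, 0.009, 0.708, 0.009]
contact_force: [-0.0, -0.0, -3.4]
opening: 0.436
```

```bash
python3 -c "
from m import *
delta((.5383,-.0468,.2125))"
```

```text
t 13.15 tcp [ 0.5302 -0.0497  0.2835] yhead -91.41 x [-0.002 -0.    -1.   ] q [-0.28 -0.07  1.87 -0.    1.34  1.31] F [-0.  -0.  -3.4] op 0.436
go [ 7.1  -0.31 -0.81]
```

Request:
drive_tool([
  [1,-0.15,-0.4,0,0.2],
  [2,-0.15,-0.4,0,0.2],
  [1.5,0,0,0,0.2],
  [0,0,0,0,0.2],
  [0,0,0,0,0.2],
  [0,0,0,0,0.2],
])

```text
time: 13.75
eef_pos: [0.5393, -0.0479, 0.24]
tcp_rot: [0.708, -0.01, -0.707, -0.009]
contact_force: [-0.2, 0.8, -2.4]
opening: 0.44
```

```bash
cat > st.py <<'E'
from m import *
from plant import read_camera,readout
P=[]
for i in range(5): read_camera('wrist'); P.append(readout.get_state()['eef_pos'])
print(np.mean(P,0).round(4),np.std(P,0).round(4))
E
python3 st.py; python3 -c "
from m import *
delta((.5383,-.0468,.2125))"
```

```text
[ 0.5393 -0.0476  0.2401] [0.0001 0.0001 0.0002]
t 14.0 tcp [ 0.5392 -0.0475  0.2398] yhead -91.49 x [ 0.001 -0.    -1.   ] q [-0.28 -0.02  1.9  -0.    1.26  1.32] F [ 0.1  0.1 -3.4] op 0.441
go [ 2.73 -0.07  0.1 ]
```

Request:
drive_tool([
  [0.5,-0.05,0.07,0,0.2],
  [0.5,0,0,0,0.2],
  [0.5,0,0,0,0.2],
  [0.4,0,0,0,0.2],
  [0.4,0,0,0,0.2],
  [0.4,0,0,0,0.2],
  [0,0,0,0,0.2],
  [0,0,0,0,0.2],
])

```text
time: 14.8
eef_pos: [0.5375, -0.0469, 0.2109]
tcp_rot: [-0.706, 0.009, 0.708, 0.009]
contact_force: [-3.1, -0.4, -4.4]
opening: 0.441
```

Request:
drive_tool([
  [0,0,0,0,1],
  [0,0,0,0,1],
  [0,0,0,0,1],
  [0,0,0,0,1],
  [0,0,0,0,1],
  [0,0,0,0,1],
])

```text
time: 15.4
eef_pos: [0.5384, -0.0469, 0.2123]
tcp_rot: [0.707, -0.009, -0.707, -0.009]
contact_force: [0.2, 0.7, -0.5]
opening: 1.0
```

```bash
python3 - <<'E'
from m import *
from plant import read_camera
w=read_camera('wrist'); s=read_camera('scene')
def crop(c,u,v,w,h,W,H): return cv2.resize(c['frame'][v-h//2:v+h//2,u-w//2:u+w//2,::-1],(W,H),interpolation=cv2.INTER_CUBIC)
cv2.imwrite('pics/i4.png',np.hstack([crop(w,320,240,480,480,400,400),crop(s,290,255,80,80,400,400)]))
delta((0.605,-.2655,.2))
E
```

```text
t 15.5 tcp [ 0.5383 -0.0469  0.2121] yhead -91.5 x [ 0.  0. -1.] q [-0.27  0.01  1.93  0.    1.21  1.32] F [0.1 0.6 0.2] op 0.998
go [ 1.22 21.68 -7.24]
```

View pics/i4.png

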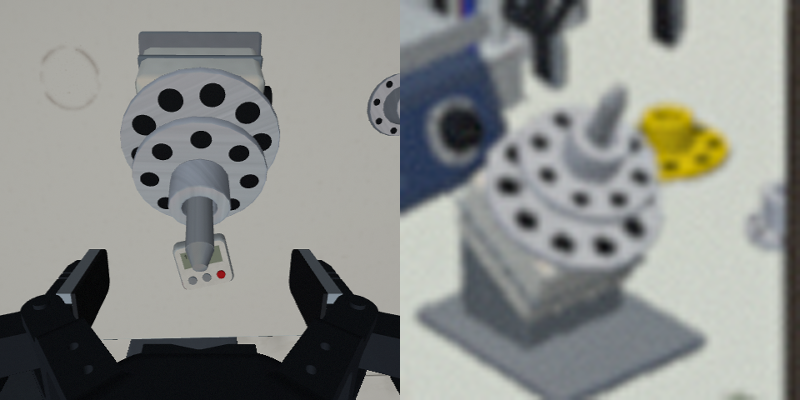

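Request:
drive_tool([
  [-4,0,0,0,1],
  [-3,0.5,0,0,1],
  [0,4,-1.4,0,1],
  [0,4,-1.4,0,1],
  [0,4,-1.4,0,1],
  [1,4,-1.4,0,1],
  [2,4,-1.4,0,1],
  [3,1.2,-0.2,0,1],
  [2,0,0,0,1],
  [0,0,0,0,1],
])

```text
time: 16.5
eef_pos: [0.6024, -0.2652, 0.1971]
tcp_rot: [-0.704, 0.008, 0.71, 0.011]
contact_force: [-1.0, -0.0, 0.8]
opening: 0.999
```

```bash
python3 st.py; python3 - <<'E'
from m import *
from plant import read_camera
c=read_camera('wrist'); u,v=proj(cam(c),(.604,-.2648,.008)); print(u,v)
s,d,A=marks(c,u,v,38,.008,60); print(s,(d*1e3).round(1),A)
delta((*s,.015))
E
```

```text
[ 0.6049 -0.2656  0.2029] [0.0007 0.0002 0.0018]
318.76895732353336 207.70619926364785
[ 0.60383105 -0.26576085] [26.9 27.6 26.3 27.9 25.9 12.6 27.8 26.9 28.4] [598, 608, 584, 580, 554, 14, 527, 417, 250]
t 16.8 tcp [ 0.6055 -0.2657  0.2045] yhead -91.46 x [ 0.003 -0.002 -1.   ] q [-0.57  0.28  1.64  0.    1.22  1.03] F [-0.3  0.   0.4] op 0.998
go [18.95 -0.03  0.23]
```

```bash
sed -i 's/thr=75)/thr=75,amin=12)/; s/st\[i,4\]<12/st[i,4]<amin/' m.py; python3 - <<'E'
from m import *
from plant import read_camera
c=read_camera('wrist'); u,v=proj(cam(c),(.604,-.2655,.008))
s,d,A=marks(c,u,v,46,.008,60,480); print(s,(d*1e3).round(1),A)
delta((*s,.015))
E
```

```text
[ 0.6038854 -0.2647799] [27.  27.  27.  27.  26.9 27. ] [593, 607, 593, 575, 560, 525]
t 16.85 tcp [ 0.6053 -0.2656  0.2042] yhead -91.46 x [ 0.003 -0.002 -1.   ] q [-0.57  0.28  1.64  0.    1.22  1.03] F [ 0.4  0.1 -0.2] op 0.993
go [18.92 -0.11  0.2 ]
```

Request:
drive_tool([
  [4,-0.1,0.15,0,1],
  [4,0,0,0,1],
  [4,0,0,0,1],
  [3,0,0,0,1],
  [2,0,0,0,1],
  [1,0,0,0,1],
  [0,0,0,0,1],
  [0,0,0,0,1],
  [0,0,0,0,1],
])

```text
time: 17.75
eef_pos: [0.6044, -0.2654, 0.0244]
tcp_rot: [0.708, -0.01, -0.706, -0.008]
contact_force: [-0.5, -0.4, -0.1]
opening: 0.997
```

```bash
python3 st.py; python3 - <<'E'
from m import *
from plant import read_camera
delta((.6039,-.2648,.015))
E
```

```text
[ 0.6039 -0.2651  0.0236] [0.0003 0.0002 0.0005]
t 18.0 tcp [ 0.6035 -0.2649  0.023 ] yhead -91.5 x [ 0.001 -0.001 -1.   ] q [-0.57  0.48  1.73  0.    0.92  1.03] F [ 0.9 -0.4  0.5] op 0.998
go [ 0.8  -0.01 -0.04]
```

Request:
drive_tool([
  [0.4,0,0,0,1],
  [0.3,0,0,0,1],
  [0,0,0,0,1],
  [0,0,0,0,1],
  [0,0,0,0,1],
])

```text
time: 18.5
eef_pos: [0.6031, -0.2647, 0.015]
tcp_rot: [-0.707, 0.009, 0.707, 0.009]
contact_force: [0.4, -1.4, -0.8]
opening: 1.002
```

Request:
drive_tool([
  [0,0,0,0,0.2],
  [0,0,0,0,0.2],
  [0,0,0,0,0.2],
  [0,0,0,0,0.2],
  [0,0,0,0,0.2],
])

```text
time: 19.0
eef_pos: [0.6035, -0.2649, 0.0156]
tcp_rot: [0.707, -0.009, -0.707, -0.009]
contact_force: [0.1, -0.4, 1.8]
opening: 0.437
```

Request:
drive_tool([
  [-1,0,0,0,0.2],
  [-4,0,0,0,0.2],
  [-4,0,0,0,0.2],
  [-4,0,0,0,0.2],
  [-4,0,0,0,0.2],
  [-4,0,0,0,0.2],
  [-4,0,0,0,0.2],
  [-2,0,0,0,0.2],
  [0,0,0,0,0.2],
])

```text
time: 19.9
eef_pos: [0.6044, -0.2653, 0.2904]
tcp_rot: [0.71, -0.011, -0.705, -0.008]
contact_force: [-0.2, 0.7, -0.9]
opening: 0.439
```

```bash
python3 - <<'E'
from m import *
delta((.5385,-.0470,.2125))
E
```

```text
t 19.9 tcp [ 0.6044 -0.2653  0.2904] yhead -91.49 x [ 0.007 -0.004 -1.   ] q [-0.57  0.21  1.56  0.    1.36  1.03] F [-0.2  0.7 -0.9] op 0.439
go [  7.65 -21.69   7.21]
```

Grip holds. Carry above the tip.

Request:
drive_tool([
  [0,-2.7,0.9,0,0.2],
  [0,-4,1.3,0,0.2],
  [0,-4,1.3,0,0.2],
  [0,-4,1.3,0,0.2],
  [0,-4,1.3,0,0.2],
  [0,-3,1.0,0,0.2],
  [2,0,0,0,0.2],
  [2,0,0,0,0.2],
  [0,0,0,0,0.2],
  [0,0,0,0,0.2],
])

```text
time: 20.9
eef_pos: [0.5368, -0.0456, 0.2433]
tcp_rot: [-0.706, 0.009, 0.708, 0.01]
contact_force: [1.1, -0.6, -2.1]
opening: 0.444
```

```bash
python3 st.py; python3 - <<'E'
from m import *
delta((.5384,-.0470,.2130))
E
```

```text
[ 0.5381 -0.0462  0.2457] [0.0003 0.0001 0.0006]
t 21.15 tcp [ 0.5383 -0.0462  0.2461] yhead -91.52 x [ 0.002 -0.    -1.   ] q [-0.27 -0.02  1.89  0.    1.27  1.32] F [-0.4 -1.3 -1.1] op 0.441
go [ 3.31  0.08 -0.01]
```

Request:
drive_tool([
  [0.6,0.07,0,0,0.2],
  [0.6,0,0,0,0.2],
  [0.5,0,0,0,0.2],
  [0.5,0,0,0,0.2],
  [0.4,0,0,0,0.2],
  [0.4,0,0,0,0.2],
  [0.3,0,0,0,0.2],
  [0,0,0,0,0.2],
  [0,0,0,0,0.2],
])

```text
time: 22.05
eef_pos: [0.5373, -0.0465, 0.2114]
tcp_rot: [-0.707, 0.009, 0.708, 0.009]
contact_force: [-2.1, -1.0, -3.3]
opening: 0.437
```

```bash
python3 st.py; python3 - <<'E'
from m import *
delta((.5384,-.0470,.2130))
E
```

```text
[ 0.5373 -0.0465  0.2116] [0.     0.     0.0001]
t 22.3 tcp [ 0.5373 -0.0465  0.2117] yhead -91.49 x [-0.001  0.    -1.   ] q [-0.27  0.    1.93 -0.    1.21  1.32] F [-2.7 -1.3 -3.7] op 0.437
go [-0.13  0.05 -0.11]
```

Same light contact as with the middle disc; release, rise, and check.

Request:
drive_tool([
  [0,0,0,0,1],
  [0,0,0,0,1],
  [0,0,0,0,1],
  [0,0,0,0,1],
  [0,0,0,0,1],
  [0,0,0,0,1],
  [-2,0,0,0,1],
  [-2,0,0,0,1],
  [0,0,0,0,1],
  [0,0,0,0,1],
])

```text
time: 23.3
eef_pos: [0.5378, -0.0466, 0.252]
tcp_rot: [0.707, -0.009, -0.707, -0.009]
contact_force: [0.1, -0.5, 0.4]
opening: 1.003
```

```bash
python3 - <<'E'
from m import *
from plant import read_camera
w=read_camera('wrist'); s=read_camera('scene'); t=read_camera('top')
def crop(c,u,v,w,h,W,H): return cv2.resize(c['frame'][v-h//2:v+h//2,u-w//2:u+w//2,::-1],(W,H),interpolation=cv2.INTER_CUBIC)
cv2.imwrite('pics/i5.png',np.hstack([crop(w,320,240,480,480,400,400),crop(s,290,255,80,80,400,400)]))
delta((0.53,-.047,.25))
E
```

```text
t 23.45 tcp [ 0.537  -0.0464  0.2505] yhead -91.5 x [-0.002  0.001 -1.   ] q [-0.27 -0.03  1.89  0.    1.28  1.32] F [-0.  -0.1  0.1] op 0.997
go [0.05 0.08 0.7 ]
```

View pics/i5.png

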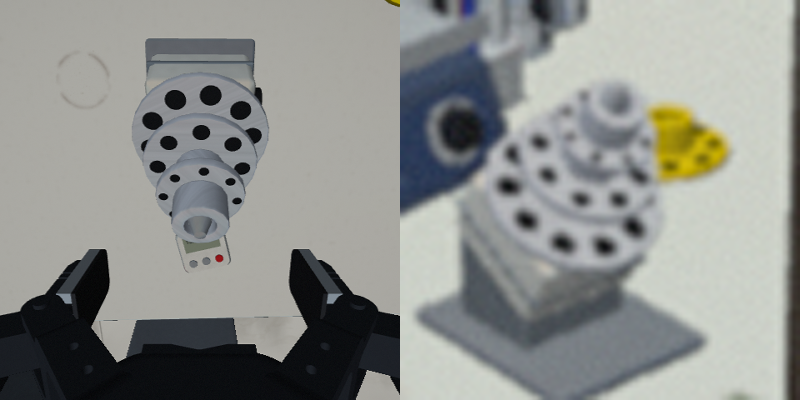

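```bash
cat > chk.py <<'E'
from m import *
from plant import read_camera
from scipy.optimize import least_squares
d=np.array([-.5*np.cos(.027),.5*np.sin(.027),.866]); tip=np.array([.5308,-.0462,.212]); sh=tip-.112*d
def fitted(k,uv,rad):
    """plate-top height along the spindle at which the mark rays lie on a circle of radius rad; sideways centre free"""
    D=[ray(k,*p) for p in uv]; ex=np.cross([0,1,0],d); ex/=np.linalg.norm(ex); ey=np.cross(d,ex)
    def res(q):
        o=sh+d*q[2]+ex*q[0]+ey*q[1]
        return [np.linalg.norm(k['e']+r*((o-k['e'])@d)/(r@d)-o)-rad for r in D]
    s=least_squares(res,[0,0,.04],x_scale=.01); return (s.x*1e3).round(1),(np.array(s.fun)*1e3).round(1)
c=read_camera('wrist'); k=cam(c)
g=cv2.GaussianBlur(cv2.resize(cv2.cvtColor(c['frame'],cv2.COLOR_RGB2GRAY),None,fx=4,fy=4,interpolation=cv2.INTER_CUBIC),(5,5),0)
n,_,st,ce=cv2.connectedComponentsWithStats((g<60).astype(np.uint8))
L=[((ce[i]+.5)/4-.5,int(st[i,4])) for i in range(1,n) if 100<st[i,4]<12000 and 600<ce[i][0]<1700 and ce[i][1]<1250]
E
python3 - <<'E'
from chk import *
for p,a in L: print(p.round(1),a,(p-[80,0])*.8333)
import plant; print(plant.readout.get_state()['time'])
E
```

```text
[332.9 112.1] 7835 [210.77322423  93.40036669]
[390.9 111. ] 1908 [259.10356364  92.47468137]
[290.2 117.5] 7551 [175.19874542  97.90208683]
[369.2 130.4] 6943 [241.01214666 108.63230596]
[262.5 142.9] 6236 [152.04457812 119.09715756]
[321.6 157. ] 4701 [201.29191521 130.80844628]
[385.8 159.8] 3639 [254.78780089 133.16138007]
[282.1 169.6] 4294 [168.44444383 141.30761404]
[359.9 171.3] 4233 [233.27638497 142.72016997]
[252.2 172.4] 860 [143.45307948 143.68272145]
[268.9 198.5] 3454 [157.37385583 165.43200434]
[371.3 200.5] 3290 [242.70603352 167.07373725]
[324.8 204.4] 1403 [204.01543433 170.30494507]
[289.7 212.6] 1310 [174.7037304  177.16101124]
[356.9 216.8] 1267 [230.75956364 180.63051785]
[275.7 234.7] 1083 [163.03701088 195.59572695]
[364.8 239.9] 1034 [237.34745285 199.94767553]
[284.6 255.5] 187 [170.52738095 212.90759298]
[343.4 308.6] 658 [219.48685087 257.14808499]
23.5
```

```bash
cat > chk2.py <<'E'
from chk import *
G=dict(w=([(332.9,112.1),(290.2,117.5),(369.2,130.4),(262.5,142.9)],.045,8),m=([(321.6,157),(282.1,169.6),(359.9,171.3),(268.9,198.5),(371.3,200.5)],.034,42),n=([(324.8,204.4),(289.7,212.6),(356.9,216.8),(275.7,234.7),(364.8,239.9)],.027,76))
for n,(uv,r,e) in G.items():
    q=[min(L,key=lambda l:np.hypot(*(l[0]-u)))[0] for u in uv]
    print(n,'moved px',np.round(np.max(np.abs(np.array(q)-uv)),1),'x,y,z mm',*fitted(k,q,r),'home z',e)
E
python3 chk2.py
```

```text
w moved px 0.1 x,y,z mm [-3.9  0.4  9.1] [ 0. -0. -0.  0.] home z 8
m moved px 0.1 x,y,z mm [-4.2  0.5 42.6] [ 0.   0.  -0.1 -0.   0. ] home z 42
n moved px 0.1 x,y,z mm [187.5  -3.  227.4] [0. 0. 0. 0. 0.] home z 76
```

```bash
sed -i 's/\[0,0,.04\],x_scale=.01/[-.004,0,.07],bounds=([-.02,-.02,-.01],[.02,.02,.13]),x_scale=.01/' chk.py; python3 chk2.py; python3 - <<'E'
from chk import *
for s,x in ((102,-3.5),(112,0),(117,-3),(122,-3)):
    ex=np.cross([0,1,0],d); print(s,((proj(k,sh+d*s/1e3+ex*x/1e3)-[80,0])*.8333).round(0))
E
```

```text
w moved px 0.4 x,y,z mm [-4.   0.4  9. ] [ 0. -0. -0.  0.] home z 8
m moved px 0.3 x,y,z mm [-4.3  0.5 42.5] [ 0.   0.  -0.1 -0.   0. ] home z 42
n moved px 0.2 x,y,z mm [-4.8  0.3 76. ] [-0.  0. -0. -0.  0.] home z 76
102 [201. 225.]
112 [201. 235.]
117 [201. 244.]
122 [201. 251.]
```

Request:
drive_tool([
  [-3,0,0,0,1],
  [-3,0,0,0,1],
  [0,0,0,0,1],
  [0,0,0,0,1],
  [0,0,0,0,1],
  [0,0,0,0,1],
])

```text
time: 24.25
eef_pos: [0.5371, -0.0464, 0.3101]
tcp_rot: [-0.706, 0.009, 0.708, 0.01]
contact_force: [-0.1, -0.0, -0.3]
opening: 1.005
```

```bash
python3 -c "
from plant import sign_off; print(sign_off())"
```

```text
the job is handed in; nothing more can be done
None
```

All three discs are on the spindle, hubs outwards, widest first, then middle, then narrowest. I handed the job in at about 24 s. I gripped each disc across its hub, lowered it about 14 mm over the spindle tip with the tool vertical, and released it. It then tilted to line up with the spindle and slid down by itself.

- **Height along the spindle:** the last wrist-camera fit on the rim marks put the plate tops at 9.0, 42.5 and 76.0 mm, against 8, 42 and 76 mm when home.
- **Sideways:** the same fit put the discs about 4–5 mm off my estimated axis, all in the same direction. The limit is 6 mm. About 3 mm of this is the play in the hole and the rest is probably error in my axis estimate, so this is the least certain of the checks.
- **Squareness:** I did not measure tilt separately. The mark fit assumed discs square to the spindle and matched to about 0.1 mm, which supports that.
- **At rest:** the marks stayed still between pictures, to within 0.4 px.
- **Disagreement:** in the final picture the spindle tip looked sunk inside the narrow disc's hub. The fit and the projected tip position showed this was only the viewing angle.
- **Robot and bystanders:** the gripper was open and clear above the stack, with about zero contact force. I never went near the beaker, timer or dish and saw no sign of contact, but I did not measure their positions at the end.

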